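# Turn the ink tray round in the calligrapher's pen box

## Task

The teal ink tray has been put into its dark wooden pen box back to front: its three ink pots belong at the end of the box with the brass strip. Lift the tray clear out of the box by its square knob, turn it half round and set it back down fully home in the same box, lowering it rather than dropping it and keeping it level. Leave the pink tray, which already sits the right way round in the other box, alone.

Things in the scene. Friction and masses are not known exactly. Their poses are not given: they have to be found in the camera images.
- teal_box: Dark wooden pen box of the teal tray, fixed to the desk, 200 x 140 x 34 mm. Origin: centre of its underside; z up; its +x end wall is brass-covered. Floor 6 mm thick; seat 168 x 108 mm (4 mm play each side of the tray), straight for 14 mm, then walls slope out as a lead-in to 188 x 128 mm at the rim. A twin box with the pink tray stands beside it.
- teal_knob (a point): Centre of the square wooden knob (24 x 24 mm, 32 high, faces along tray x, y) in the middle of the loose teal tray (0.2-0.45 kg). Axes: z up, +x to the ink pots. Tray 160 (x) x 100 x 34 mm; its underside is 62 mm below this point, tops of pots and walls 27 mm below. Fully home, this point is 68 mm above the desk; a lift of 28 mm clears the rim.
- teal_pots (a point): Middle of the row of three lidded ink pots (black, red, blue caps, 28 mm wide) fixed in one end of the teal tray: 56 mm along the tray's +x from the knob's centre and 33 mm lower. At the start it is at the plain end of the box.
- pink_knob (a point): Centre of the knob of the loose pink tray, alike in all sizes, which sits the right way round in the other box. Not to be moved.
Mind the look-alikes: they are no part of the job. What is shaped like the part that bears teal_knob but green or purple is not meant.

How it is judged (in metres and radians):
On the way:
1. the teal tray is lifted clear of its box's rim (its knob at least 30 mm above its seated height) (z of teal_knob in the frame of teal_box above 0.098 m), for 0.1 s.
At the end, for the whole second after the job is handed in: The teal tray lies at rest, fully home on the floor of its own box (knob within 4 mm of its seated height, within 12 mm of the box's middle, level within 3 degrees), with its ink pots at the brass end (z of teal_knob in the frame of teal_box below 0.072 m and horizontal distance between teal_knob and teal_box below 0.012 m and x of teal_pots in the frame of teal_box above 0.042 m and angle between teal_knob's own z axis and vertical below 0.06 rad and linear speed of teal below 0.02 m/s); the robot touches nothing.
It fails at once if the pink tray is moved by more than 20 mm (distance of pink_knob from where it was at the start of the episode above 0.02 m).
It fails at once if the teal tray is tipped by more than 35 degrees (angle between teal_knob's own z axis and vertical above 0.61 rad).
It fails at once if the teal tray is dropped: in free fall, touched by nothing, more than 30 mm above its seat (z of teal_knob in the frame of teal_box above 0.098 m and contact force between teal and anything else below 0.02 N).
It also fails if it takes over 38 s, if anything falls off the work surface, if the arm or the gripper's body presses on something with over 40 N, if the wrist force passes 120 N, or if a joint passes its speed limit or range.

## Robot

A 6-joint arm with a two-finger parallel gripper is mounted at the origin on the work surface. World frame = base frame: x ahead of the robot, y to its left, z up, the work surface at z = 0. Lengths are in m, angles in degrees, forces in N, time in s.
With the tool pointing down it reaches from about 0.4 to 0.825 m from the base axis. Payload 7 kg.
Tool frame: the origin (TCP) lies midway between the tips of the shut fingers; the grasp point (between the pads) lies 19 mm behind it; z points along the fingers, y is the direction in which the jaws open and shut (so a half turn about z gives the same grasp; the last joint's range is limited). The gripper opens to 88 mm and grips with 3 to 60 N. Pads are 19 mm wide; open, the fingers measure 130 mm over their backs; the gripper's body (78 mm by 193 mm) begins 47 mm behind the grasp point.
Start: joints at [89.616, 20.546, 0.682, 0, -70.136, -16.507], TCP at [0.196, 0.646, 0.227] pointing down, gripper open.
Joint ranges: [-176.03, 176.03], [-82.01, 121.73], [-58.28, 71.71], [-173.87, 95.51], [-174.79, -0.11], [-173.66, 173.66]. Speed limits (degrees/s): [136.94, 136.94, 172.46, 180, 180, 180].

## Interface

Orientations are given as [roll, pitch, yaw] about the fixed x, y, z axes, in that order (R = Rz(yaw) Ry(pitch) Rx(roll)).
In Python, from plant import sensors, cams, job gives the robot as it stands.
- The arm moves only by the tool move_arm, never from a script. Its argument "commands" is a list of rows, each a list of 7 numbers: the finger opening in cm, from 0 to 8.76, then the shift along the tool's x, y, z in cm, then the turn, a rotation vector about the tool's x, y, z in rad. In form: [[hand, x, y, z, wx, wy, wz], ...]. A call has exactly 8 rows; each row is the pose to reach, as a shift and turn from the pose commanded when the call began, along the tool's axes at that moment; what a row does not reach only later rows make up. A row lasts 1/8 s, in which the tool goes at most 62.5 mm and 10.7 degrees, less where a joint would pass 70% of its speed; a pose out of reach is approached as far as the arm can. A call with a gripper value outside its range is refused whole. The fingers move at their own pace and stop on an object; the grip force is fixed at half the most. Time passes only in rows, so rows that repeat a pose let the fingers close, or fill a call up. It gives the time, the measured TCP pose, the force and the opening at its end, in the units of the state.
- sensors.get_obs(): the state, without advancing time (a new reading comes with each control period).
- cams.snapshot(name): name is "side" or "top" or "wrist"; returns a dict with "frame" (384x512x3 uint8, red, green, blue), "camera_matrix" (3x3 intrinsics, pixels), "R" (3x3) and "t" (3): a world point X has camera coordinates R X + t. Camera axes: x right, y down, z forward; pixel columns grow to the right and rows downward; lengths in m; the calibration is good to about 2 mm. The wrist camera is an equidistant fisheye: a pixel r from the principal point sees the ray r / f radians off the axis. A picture is of the moment at which its call begins. There is no depth.
- job.close_job(): hands the job in, once; it reports no verdict.
The state is a dict: "clock": time; "joint_pos": joint angles; "qvel": joint speeds; "tau": joint torques, N m; "tool_pos": TCP position; "orientation": TCP orientation; "force": force on the tool from outside, world axes, zero at the start; "moment": the same for the moment, N m; "opening": finger opening in m.
Only numpy, scipy, OpenCV 4.12 (cv2) and the standard library are available. Lean on these libraries where they do the work, as an engineer would, in place of code of your own. Each camera call takes 0.05 s, during which the arm holds its last target.

## Working session

There is one attempt and no reset: what is moved stays moved. The work goes in short steps, Python scripts to look and compute and a tool call to move; the robot and the scene stay as the last step left them, time stands still between calls to the robot, and variables do not carry over. Pictures are saved under pics/ and viewed, and the job is handed in when it is done.

Besides the shell and the picture viewer there is one more tool, called after "Request:" as name([rows], argument=value, ...), one row to a line, values as JSON. move_arm: Moves the arm, as the interface text tells. Its arguments: {"type":"object","properties":{"commands":{"type":"array"}},"required":["commands"]}

```bash
mkdir -p pics; ls; python3 - <<'E'
from plant import sensors,cams
import cv2,numpy as np,pickle
print(sensors.get_obs())
for n in ["top","side","wrist"]:
    s=cams.snapshot(n); cv2.imwrite(f"pics/{n}0.png",s["frame"][:,:,::-1]); pickle.dump(s,open(f"pics/{n}0.pkl","wb"))
    print(n,s["camera_matrix"],s["R"],s["t"])
E
```

```text
pics
{'clock': 0.0, 'joint_pos': array([ 8.96191807e+01,  2.05925709e+01,  6.34280864e-01, -2.25212657e-02,
       -7.01370454e+01, -1.65080205e+01]), 'qvel': array([ 0.01222225, -0.02634321, -0.12064769,  0.04391236,  0.07307546,
       -0.03007957]), 'tau': array([-5.86117621e-04, -5.82714844e+01,  2.93061876e+01,  6.99756280e+00,
        7.03525831e-03, -1.66162267e-04]), 'tool_pos': array([0.19595427, 0.64540882, 0.22560618]), 'orientation': array([ 1.79902578e+02, -6.79382869e-03, -1.68965038e+01]), 'force': array([ 0.31376638, -0.67455009,  0.56948615]), 'moment': array([ 0.04756582,  0.01458338, -0.02804142]), 'opening': 0.08743456351776975}
top [[404.47897189   0.         252.51524978]
 [  0.         404.47897189 188.94596065]
 [  0.           0.           1.        ]] [[ 0.01852429 -0.99975487  0.01212664]
 [-0.98334724 -0.02041073 -0.18058685]
 [ 0.1807901  -0.00857945 -0.98348428]] [-0.04090045  0.46121143  0.69443857]
side [[425.439905     0.         257.91181392]
 [  0.         425.439905   182.16258329]
 [  0.           0.           1.        ]] [[ 0.78663447 -0.61741715  0.00150776]
 [-0.38206139 -0.48868949 -0.7843543 ]
 [ 0.48501062  0.61642408 -0.62031126]] [-0.34383736  0.2143589   0.76235332]
wrist [[297.31863964   0.         256.3999891 ]
 [  0.         297.31863964 193.95765467]
 [  0.           0.           1.        ]] [[-0.29095717 -0.95673487  0.00152347]
 [-0.92473724  0.28163389  0.25601443]
 [-0.24536699  0.07308043 -0.96667176]] [ 0.67456129 -0.03270814  0.38977209]
```

View pics/top0.png

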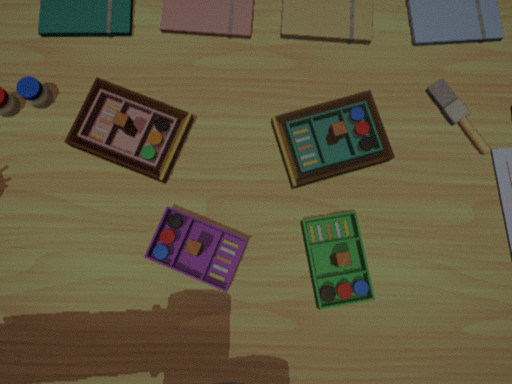

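View pics/side0.png

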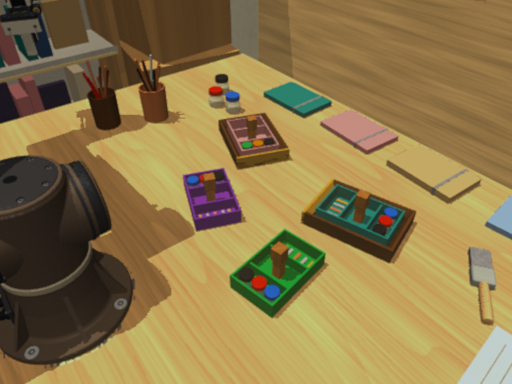

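View pics/wrist0.png

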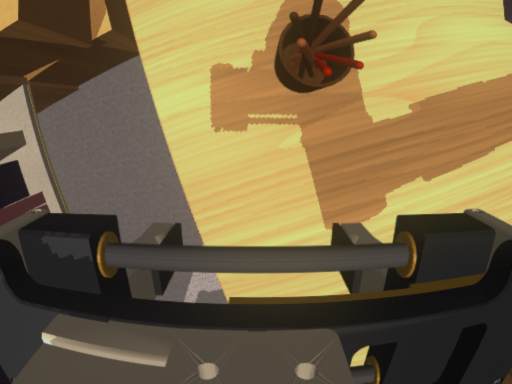

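The top view shows the teal tray's box at about (333,138), brass end on the left near (287,160), pots at the right around (361,128), and the knob at (339,130). The pink box is at (130,130).

```bash
python3 - <<'E'
import cv2,pickle
for n,(x0,y0,x1,y1) in dict(top=(262,82,402,192),side=(295,170,425,265)).items():
    f=pickle.load(open(f"pics/{n}0.pkl","rb"))["frame"][y0:y1,x0:x1,::-1]
    f=cv2.convertScaleAbs(f,alpha=1.5)
    cv2.imwrite(f"pics/{n}0z.png",cv2.resize(f,None,fx=5,fy=5,interpolation=cv2.INTER_CUBIC))
E
```

```text
(no output)
```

View pics/top0z.png

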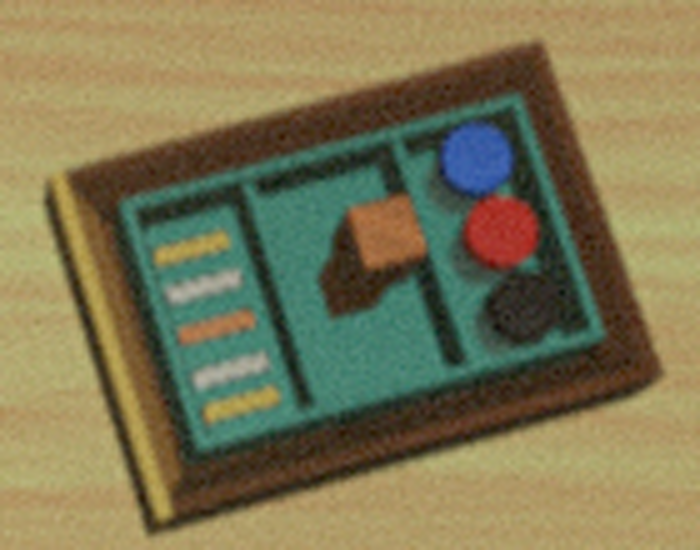

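View pics/side0z.png

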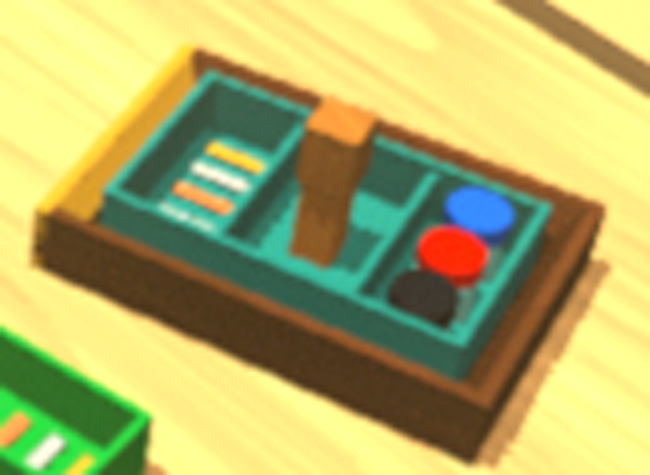

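```bash
cat > h.py <<'E'
import numpy as np,cv2
def cast(s,px,z):
    px=np.atleast_2d(px).astype(float); K=s["camera_matrix"]
    d=np.c_[(px-[K[0,2],K[1,2]])/[K[0,0],K[1,1]],np.ones(len(px))]@s["R"]
    c=-s["R"].T@s["t"]; return c+d*((z-c[2])/d[:,2])[:,None]
def proj(s,X):
    p=(np.atleast_2d(X)@s["R"].T+s["t"])@s["camera_matrix"].T; return p[:,:2]/p[:,2:]
def rep(P,n):
    # corners ordered: near-brass L, far R, far R, near-brass
    c=P.mean(0); u=(P[0]+P[3]-P[1]-P[2])/2; v=(P[0]+P[1]-P[2]-P[3])/2
    print(n,"c",c.round(4),"len",np.linalg.norm(u).round(4),np.linalg.norm(v).round(4),"yaw brass dir",np.degrees(np.arctan2(u[1],u[0])).round(2),"v",np.degrees(np.arctan2(v[1],v[0])).round(2))
E
python3 - <<'E'
from h import *; import pickle
t=pickle.load(open("pics/top0.pkl","rb"));s=pickle.load(open("pics/side0.pkl","rb"))
T=lambda a:(np.array(a)+.5)/5-.5+[262,82]
S=lambda a:(np.array(a)+.5)/5-.5+[295,170]
rep(cast(t,T([(53,178),(542,42),(660,376),(160,522)]),.034),"rim top")
rep(cast(t,T([(122,202),(520,95),(604,338),(197,455)]),.041),"tray top")
rep(cast(t,T([(345,208),(408,195),(428,250),(372,272)]),.084),"knob top")
rep(cast(s,S([(193,48),(605,207),(482,405),(37,212)]),.034),"rim side")
rep(cast(s,S([(210,73),(550,207),(462,347),(105,190)]),.041),"tray side")
rep(cast(s,S([(322,97),(377,115),(362,147),(303,130)]),.084),"knob side")
E
```

```text
rim top c [ 0.5667 -0.1815  0.034 ] len 0.1977 0.1386 yaw brass dir 107.59 v 16.93
tray top c [ 0.5667 -0.1825  0.041 ] len 0.1591 0.1003 yaw brass dir 107.22 v 16.32
knob top c [ 0.5674 -0.1829  0.084 ] len 0.0224 0.0232 yaw brass dir 108.12 v 19.87
rim side c [ 0.5647 -0.1845  0.034 ] len 0.1943 0.1388 yaw brass dir 107.64 v 16.27
tray side c [ 0.5643 -0.1858  0.041 ] len 0.1581 0.0979 yaw brass dir 106.88 v 16.92
knob side c [ 0.5632 -0.186   0.084 ] len 0.0239 0.0234 yaw brass dir 114.16 v 23.99
```

```bash
cat >> h.py <<'E'
from scipy.spatial.transform import Rotation as Ro
def plan(target,yaw,obs=None):
    from plant import sensors
    o=obs or sensors.get_obs(); R=Ro.from_euler('xyz',o["orientation"],degrees=True)
    d=R.inv().apply(np.array(target)-o["tool_pos"])*100
    G=Ro.from_euler('xyz',[180,0,yaw],degrees=True)
    w=(R.inv()*G).as_rotvec()
    print("t",o["clock"],"pos",o["tool_pos"].round(4),"ori",o["orientation"].round(2),"F",o["force"].round(1),"op",round(o["opening"],4),"j",o["joint_pos"].round(1))
    print("shift cm",d.round(2),"rotvec",w.round(3))
E
python3 - <<'E'
from h import *
plan([.42,.38,.227],-65)
E
```

```text
t 0.15 pos [0.196  0.6455 0.2259] ori [ 1.7993e+02 -1.0000e-02 -1.6900e+01] F [-0.4  0.3 -0.3] op 0.0875 j [ 89.6  20.6   0.6  -0.  -70.1 -16.5]
shift cm [29.15 18.9  -0.09] rotvec [ 0.001 -0.001  0.84 ]
```

Request:
move_arm([
  [8.7, 3.6, 2.4, 0, 0, 0, 0.1],
  [8.7, 7.2, 4.7, 0, 0, 0, 0.21],
  [8.7, 10.8, 7.1, 0, 0, 0, 0.31],
  [8.7, 14.5, 9.4, 0, 0, 0, 0.42],
  [8.7, 18.1, 11.8, 0, 0, 0, 0.52],
  [8.7, 21.8, 14.1, 0, 0, 0, 0.63],
  [8.7, 25.4, 16.5, 0, 0, 0, 0.73],
  [8.7, 29.1, 18.9, 0, 0, 0, 0.84],
])

```text
clock: 1.15
tool_pos: [0.4203, 0.3792, 0.2265]
orientation: [180.0, -0.0, -65.2]
force: [0.7, 0.4, -0.2]
opening: 0.0872
```

```bash
python3 - <<'E'
from h import *
plan([.53,.08,.227],-115)
E
```

```text
t 1.15 pos [0.4203 0.3792 0.2265] ori [179.99  -0.   -65.21] F [ 0.7  0.4 -0.2] op 0.0872 j [ 61.9  10.3 -13.3  -0.  -66.3 -37.1]
shift cm [31.76  2.59 -0.05] rotvec [ 0.    -0.     0.869]
```

Request:
move_arm([
  [8.7, 4, 0.3, 0, 0, 0, 0.11],
  [8.7, 7.9, 0.6, 0, 0, 0, 0.22],
  [8.7, 11.9, 1, 0, 0, 0, 0.33],
  [8.7, 15.9, 1.3, 0, 0, 0, 0.43],
  [8.7, 19.9, 1.6, 0, 0, 0, 0.54],
  [8.7, 23.8, 1.9, 0, 0, 0, 0.65],
  [8.7, 27.8, 2.3, 0, 0, 0, 0.76],
  [8.7, 31.8, 2.6, 0, 0, 0, 0.87],
])

```text
clock: 2.15
tool_pos: [0.5305, 0.0799, 0.2265]
orientation: [180.0, 0.0, -115.1]
force: [0.9, 0.9, 1.1]
opening: 0.0867
```

```bash
python3 - <<'E'
from h import *
plan([.5655,-.184,.16],-162.8)
E
```

```text
t 2.15 pos [0.5305 0.0799 0.2265] ori [ 179.99    0.   -115.07] F [0.9 0.9 1.1] op 0.0867 j [ 29.5   7.5 -16.8  -0.  -65.7 -54.6]
shift cm [ 22.42 -14.36   6.65] rotvec [ 0.    -0.     0.833]
```

Request:
move_arm([
  [8.7, 2.8, -1.8, 0, 0, 0, 0.1],
  [8.7, 5.6, -3.6, 0.8, 0, 0, 0.21],
  [8.7, 8.4, -5.4, 1.7, 0, 0, 0.31],
  [8.7, 11.2, -7.2, 2.7, 0, 0, 0.42],
  [8.7, 14, -9, 3.7, 0, 0, 0.52],
  [8.7, 16.8, -10.8, 4.7, 0, 0, 0.63],
  [8.7, 19.6, -12.6, 5.7, 0, 0, 0.73],
  [8.7, 22.4, -14.4, 6.7, 0, 0, 0.83],
])

```text
clock: 3.15
tool_pos: [0.5668, -0.1836, 0.1591]
orientation: [180.0, -0.0, -162.6]
force: [0.0, 0.1, -0.1]
opening: 0.0866
```

```bash
python3 - <<'E'
from h import *
from plant import cams
plan([.5655,-.184,.053],-162.8)
for n in ["top","wrist","side"]:
    s=cams.snapshot(n); cv2.imwrite(f"pics/{n}1.png",cv2.convertScaleAbs(s["frame"][:,:,::-1],alpha=1.2))
E
```

```text
t 3.15 pos [ 0.5668 -0.1836  0.1591] ori [ 1.7999e+02 -1.0000e-02 -1.6261e+02] F [ 0.   0.1 -0.1] op 0.0866 j [  0.8  16.1 -15.   -0.  -58.9 -73.4]
shift cm [ 0.13 -0.   10.61] rotvec [ 0.    -0.     0.003]
```

View pics/wrist1.png

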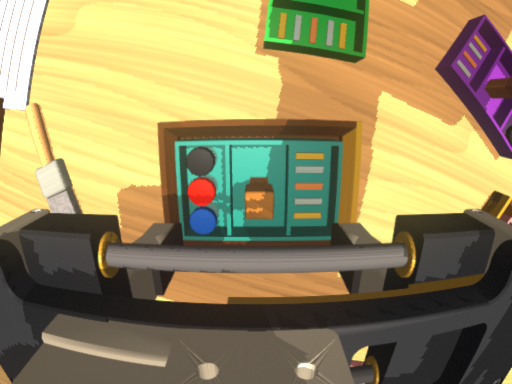

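View pics/side1.png

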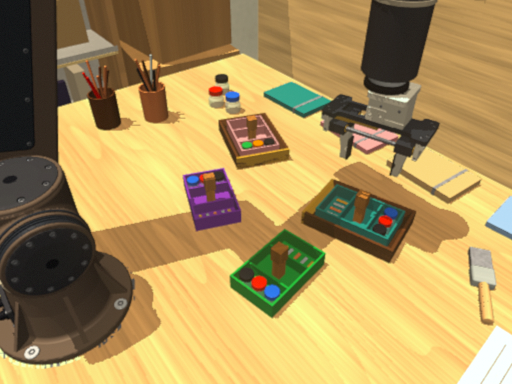

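The wrist view shows the teal tray square with the jaws, with the knob at (259,205) midway between the fingers. I'll go down and grip.

Request:
move_arm([
  [8.7, 0.1, 0, 1.3, 0, 0, 0],
  [8.7, 0.1, 0, 2.6, 0, 0, 0],
  [8.7, 0.1, 0, 4, 0, 0, 0],
  [8.7, 0.1, 0, 5.3, 0, 0, 0],
  [8.7, 0.1, 0, 6.6, 0, 0, 0],
  [8.7, 0.1, 0, 8, 0, 0, 0],
  [8.7, 0.1, 0, 9.3, 0, 0, 0],
  [8.7, 0.1, 0, 10.5, 0, 0, 0],
])

```text
clock: 4.3
tool_pos: [0.5658, -0.1829, 0.0536]
orientation: [180.0, -0.0, -162.4]
force: [-0.4, -0.4, -0.2]
opening: 0.0872
```

```bash
python3 - <<'E'
from h import *
from plant import cams
import pickle
plan([.5655,-.184,.053],-162.8)
for n in ["wrist","side"]:
    s=cams.snapshot(n); cv2.imwrite(f"pics/{n}2.png",cv2.convertScaleAbs(s["frame"][:,:,::-1],alpha=1.2))
    pickle.dump(s,open(f"pics/{n}2.pkl","wb"))
E
```

```text
t 4.3 pos [ 0.5658 -0.1829  0.0536] ori [ 1.8000e+02 -1.0000e-02 -1.6242e+02] F [-0.4 -0.4 -0.2] op 0.0872 j [  0.9  22.5 -21.6   0.  -45.9 -73.3]
shift cm [ 0.07 -0.09  0.06] rotvec [ 0.    -0.     0.007]
```

View pics/wrist2.png

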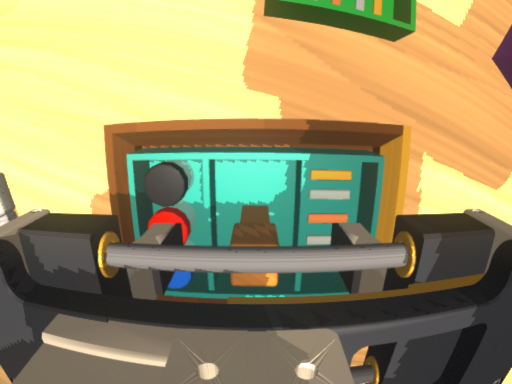

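View pics/side2.png

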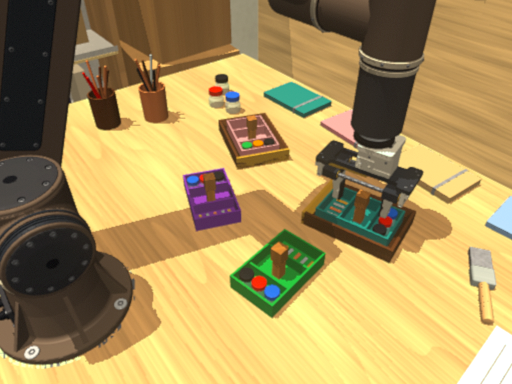

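The knob sits between the fingers in both views (wrist about (255,250)). I'll close on it.

Request:
move_arm([
  [6, 0, -0.1, 0.1, 0, 0, 0],
  [4, 0, -0.1, 0.1, 0, 0, 0],
  [3, 0, -0.1, 0.1, 0, 0, 0],
  [1.5, 0, -0.1, 0.1, 0, 0, 0],
  [1, 0, -0.1, 0.1, 0, 0, 0],
  [1, 0, -0.1, 0.1, 0, 0, 0],
  [1, 0, -0.1, 0.1, 0, 0, 0],
  [1, 0, -0.1, 0.1, 0, 0, 0],
])

```text
clock: 5.4
tool_pos: [0.5662, -0.1838, 0.0536]
orientation: [-180.0, -0.0, -162.4]
force: [0.1, 0.4, -0.2]
opening: 0.024
```

```bash
python3 - <<'E'
from h import *
plan([.5655,-.184,.103],-162.8)
E
```

```text
t 5.4 pos [ 0.5662 -0.1838  0.0536] ori [-180.     -0.   -162.42] F [ 0.1  0.4 -0.2] op 0.024 j [  0.8  22.6 -21.6   0.  -45.9 -73.2]
shift cm [ 0.07  0.   -4.94] rotvec [-0.    -0.     0.007]
```

Request:
move_arm([
  [1, 0, 0, -0.4, 0, 0, 0],
  [1, 0, 0, -1, 0, 0, 0],
  [1, 0, 0, -1.8, 0, 0, 0],
  [1, 0, 0, -2.7, 0, 0, 0],
  [1, 0, 0, -3.6, 0, 0, 0],
  [1, 0, 0, -4.5, 0, 0, 0],
  [1, 0, 0, -5.4, 0, 0, 0],
  [1, 0, 0, -6.2, 0, 0, 0],
])

```text
clock: 6.4
tool_pos: [0.5662, -0.1838, 0.1162]
orientation: [-180.0, 0.0, -162.4]
force: [1.1, -0.2, -2.2]
opening: 0.0235
```

```bash
python3 - <<'E'
from h import *
from plant import cams
plan([.5655,-.184,.113],-162.8)
import pickle
for n in ["wrist","side"]:
    s=cams.snapshot(n); cv2.imwrite(f"pics/{n}3.png",cv2.convertScaleAbs(s["frame"][:,:,::-1],alpha=1.2))
E
```

```text
t 6.4 pos [ 0.5662 -0.1838  0.1162] ori [-1.8000e+02  1.0000e-02 -1.6242e+02] F [ 1.1 -0.2 -2.2] op 0.0235 j [  0.8  18.5 -18.   -0.  -53.6 -73.2]
shift cm [0.08 0.   0.32] rotvec [-0.     0.     0.007]
```

View pics/side3.png

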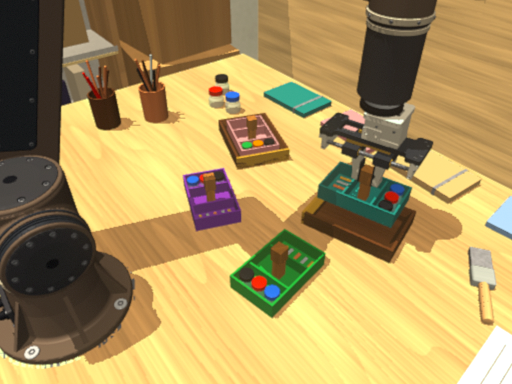

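View pics/wrist3.png

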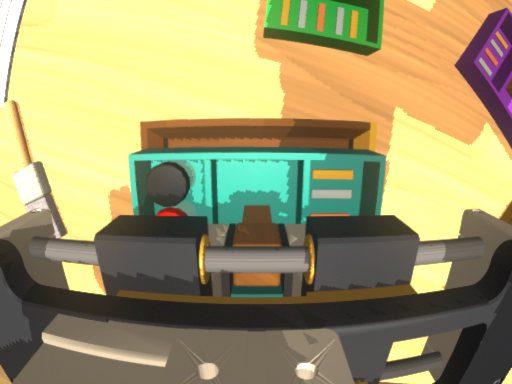

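Tray is held level and clear of the rim (side view about (366,190)), reading about 2 N of weight. Now the half turn, towards positive yaw.

Request:
move_arm([
  [1, 0, 0, 0, 0, 0, -0.06],
  [1, 0, 0, 0, 0, 0, -0.19],
  [1, 0, 0, 0, 0, 0, -0.33],
  [1, 0, 0, 0, 0, 0, -0.47],
  [1, 0, 0, 0, 0, 0, -0.61],
  [1, 0, 0, 0, 0, 0, -0.75],
  [1, 0, 0, 0, 0, 0, -0.89],
  [1, 0, 0, 0, 0, 0, -1.03],
])

```text
clock: 7.5
tool_pos: [0.5659, -0.1838, 0.1151]
orientation: [180.0, -0.0, -103.1]
force: [0.3, -0.7, -2.0]
opening: 0.0237
```

Request:
move_arm([
  [1, 0, 0, 0, 0, 0, -0.14],
  [1, 0, 0, 0, 0, 0, -0.28],
  [1, 0, 0, 0, 0, 0, -0.42],
  [1, 0, 0, 0, 0, 0, -0.56],
  [1, 0, 0, 0, 0, 0, -0.7],
  [1, 0, 0, 0, 0, 0, -0.84],
  [1, 0, 0, 0, 0, 0, -0.98],
  [1, 0, 0, 0, 0, 0, -1.1],
])

```text
clock: 8.5
tool_pos: [0.566, -0.1838, 0.1152]
orientation: [180.0, 0.0, -40.1]
force: [0.9, 0.3, -1.6]
opening: 0.0239
```

```bash
python3 - <<'E'
from h import *
plan([.5660,-.184,.116],17.4)
E
```

```text
t 8.5 pos [ 0.566  -0.1838  0.1152] ori [ 1.7998e+02  3.0000e-02 -4.0140e+01] F [ 0.9  0.3 -1.6] op 0.0239 j [  0.8  18.5 -18.   -0.  -53.5  49.1]
shift cm [ 0.02  0.01 -0.08] rotvec [ 0.000e+00  1.000e-03 -1.004e+00]
```

Request:
move_arm([
  [1, 0, 0, 0, 0, 0, -0.15],
  [1, 0, 0, 0, 0, 0, -0.3],
  [1, 0, 0, 0, 0, 0, -0.45],
  [1, 0, 0, 0, 0, 0, -0.6],
  [1, 0, 0, 0, 0, 0, -0.75],
  [1, 0, 0, 0, 0, 0, -0.88],
  [1, 0, 0, 0, 0, 0, -0.97],
  [1, 0, 0, 0, 0, 0, -1.0],
])

```text
clock: 9.5
tool_pos: [0.566, -0.1838, 0.1152]
orientation: [-180.0, 0.0, 17.0]
force: [-0.6, 0.6, -2.6]
opening: 0.0242
```

```bash
python3 - <<'E'
from h import *
from plant import cams
import pickle
plan([.5660,-.184,.056],17.4)
for n in ["top","side"]:
    s=cams.snapshot(n); pickle.dump(s,open(f"pics/{n}4.pkl","wb"))
    x0,y0,x1,y1=dict(top=(252,62,412,192),side=(295,150,425,265))[n]
    f=cv2.convertScaleAbs(s["frame"][y0:y1,x0:x1,::-1],alpha=1.5)
    cv2.imwrite(f"pics/{n}4z.png",cv2.resize(f,None,fx=4 if n=="top" else 5,fy=4 if n=="top" else 5,interpolation=cv2.INTER_CUBIC))
s=cams.snapshot("wrist");cv2.imwrite("pics/wrist4.png",s["frame"][:,:,::-1])
E
```

```text
t 9.5 pos [ 0.566  -0.1838  0.1152] ori [-1.7999e+02  3.0000e-02  1.6960e+01] F [-0.6  0.6 -2.6] op 0.0242 j [  0.8  18.5 -18.   -0.  -53.5 106.2]
shift cm [-0.    0.02  5.92] rotvec [-0.     0.001 -0.008]
```

View pics/top4z.png

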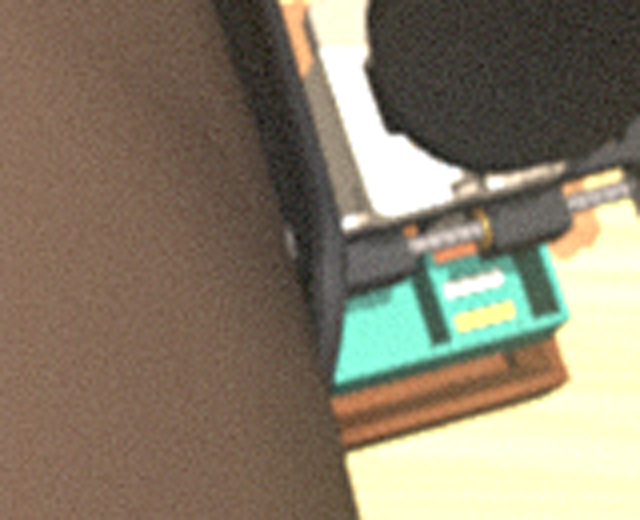

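View pics/side4z.png

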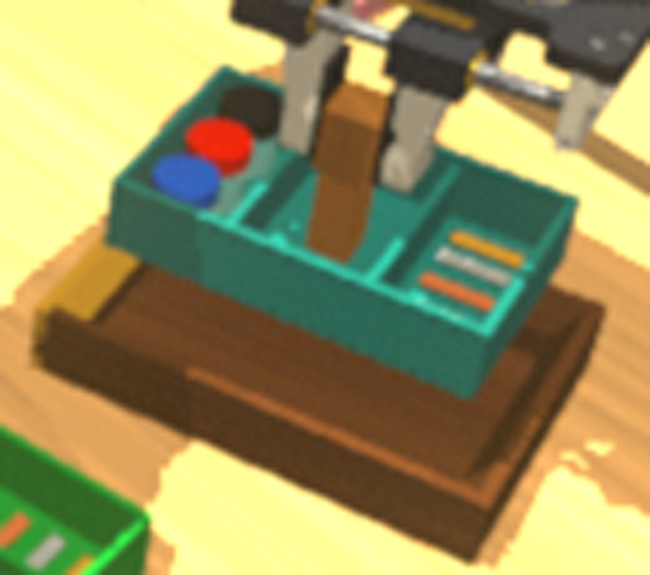

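View pics/wrist4.png

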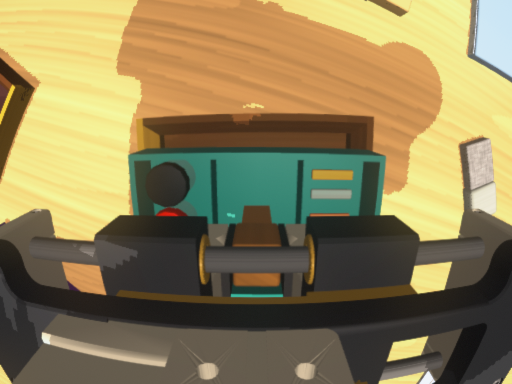

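```bash
python3 - <<'E'
from h import *; import pickle
s=pickle.load(open("pics/side4.pkl","rb"))
S=lambda a:(np.array(a)+.5)/5-.5+[295,150]
for z in (.100,.1026,.105):rep(cast(s,S([(225,68),(577,203),(478,345),(116,181)]),z),f"tray side {z}")
rep(cast(s,S([(193,148),(605,308),(484,505),(37,312)]),.034),"rim side")
E
```

```text
tray side 0.1 c [ 0.561  -0.1859  0.1   ] len 0.157 0.0994 yaw brass dir 104.88 v 16.16
tray side 0.1026 c [ 0.5582 -0.1878  0.1026] len 0.1563 0.099 yaw brass dir 104.88 v 16.16
tray side 0.105 c [ 0.5556 -0.1895  0.105 ] len 0.1556 0.0985 yaw brass dir 104.88 v 16.16
rim side c [ 0.5648 -0.1848  0.034 ] len 0.1947 0.1382 yaw brass dir 107.61 v 16.36
```

```bash
python3 - <<'E'
from h import *
from plant import cams
import pickle
s=cams.snapshot("wrist"); pickle.dump(s,open("pics/wrist4.pkl","wb"))
for n in (2,4):
    f=pickle.load(open(f"pics/wrist{n}.pkl","rb"))["frame"][100:200,95:415,::-1]
    cv2.imwrite(f"pics/w{n}z.png",cv2.resize(cv2.convertScaleAbs(f,alpha=1.4),None,fx=2.5,fy=5,interpolation=cv2.INTER_CUBIC))
E
```

```text
(no output)
```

View pics/w2z.png

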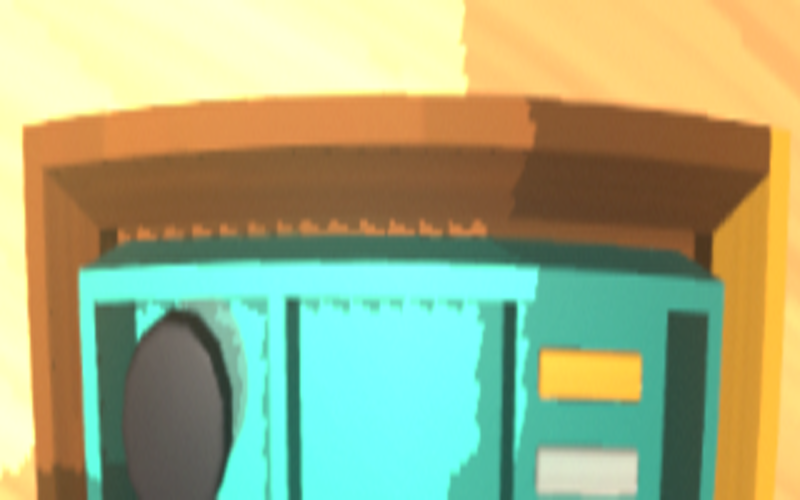

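View pics/w4z.png

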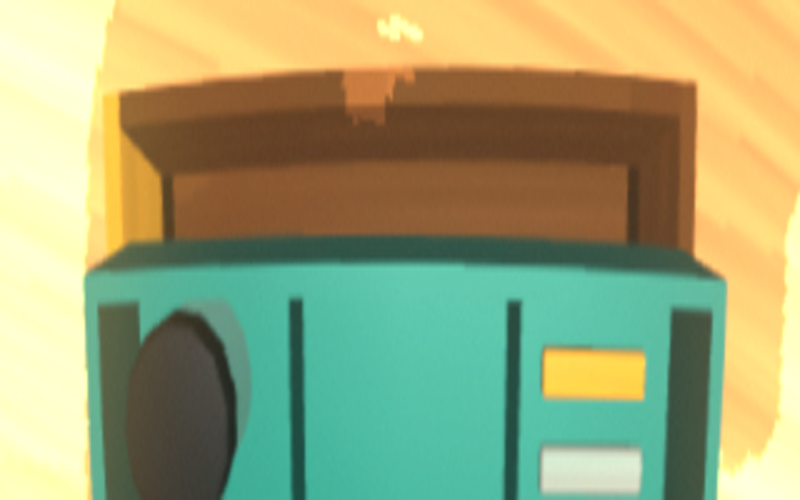

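```bash
cat >> h.py <<'E'
def wcast(s,px,z):
    K=s["camera_matrix"]; q=(np.atleast_2d(px)-[K[0,2],K[1,2]])/K[0,0]
    th=np.linalg.norm(q,axis=1)[:,None]; d=np.c_[q/th*np.sin(th),np.cos(th)]@s["R"]
    c=-s["R"].T@s["t"]; return c+d*((z-c[2])/d[:,2])[:,None]
E
python3 - <<'E'
from h import *; import pickle
T=lambda a:(np.array(a)+.5)/[2.5,5]-.5+[95,100]
P={2:([.5658,-.1829,.0536],-162.42,[(23,128),(788,130)],[(80,268),(722,282)],.041),
   4:([.5660,-.1838,.1152],16.96,[(105,95),(695,83)],[(87,273),(726,282)],.1026)}
for n,(p,y,b,t,zt) in P.items():
    s=pickle.load(open(f"pics/wrist{n}.pkl","rb"))
    R=Ro.from_euler('xyz',[180,0,y],degrees=True)
    for nm,px,z,w in (("box",b,.034,.07),("tray",t,zt,.05)):
        X=wcast(s,T(px),z); q=R.inv().apply(X-p)*1000; d=q[1]-q[0]
        c=q.mean(0); W=X.mean(0)
        print(n,nm,"tool mm",q.round(1).tolist(),"len",np.linalg.norm(d).round(1),"ang",np.degrees(np.arctan2(d[0],d[1])).round(2))
        nrm=np.array([np.sign(c[0]),0,0]); cc=c-nrm*w*1000
        print("   centre tool",cc.round(1))
E
```

```text
2 box tool mm [[67.9, -98.7, 19.6], [67.6, 100.3, 19.6]] len 199.0 ang -0.08
   centre tool [-2.3  0.8 19.6]
2 tray tool mm [[49.5, -79.5, 12.6], [47.6, 78.7, 12.6]] len 158.2 ang -0.68
   centre tool [-1.5 -0.4 12.6]
4 box tool mm [[71.2, -101.0, 81.2], [72.5, 97.4, 81.2]] len 198.4 ang 0.38
   centre tool [ 1.8 -1.8 81.2]
4 tray tool mm [[48.9, -78.4, 12.6], [47.5, 79.2, 12.6]] len 157.6 ang -0.54
   centre tool [-1.8  0.4 12.6]
```

Both wrist views give the same answer: relative to the box the tray is off by about (-3.6, +2.2) mm in tool axes and 0.9° in yaw. The side view agrees on the direction. I'll correct that and lower part-way.

Request:
move_arm([
  [1, 0.2, -0.1, 0, 0, 0, -0.01],
  [1, 0.4, -0.2, 0, 0, 0, -0.018],
  [1, 0.4, -0.2, 0.5, 0, 0, -0.018],
  [1, 0.4, -0.2, 1.1, 0, 0, -0.018],
  [1, 0.4, -0.2, 1.7, 0, 0, -0.018],
  [1, 0.4, -0.2, 2.3, 0, 0, -0.018],
  [1, 0.4, -0.2, 2.8, 0, 0, -0.018],
  [1, 0.4, -0.2, 3.0, 0, 0, -0.018],
])

```text
clock: 10.7
tool_pos: [0.5692, -0.1807, 0.0851]
orientation: [-180.0, 0.0, 17.9]
force: [-0.2, -0.2, -2.1]
opening: 0.0241
```

```bash
python3 - <<'E'
from h import *
from plant import cams
import pickle
plan([.5688,-.1807,.0536],17.9)
s=cams.snapshot("wrist"); pickle.dump(s,open("pics/wrist5.pkl","wb"))
f=s["frame"][100:200,95:415,::-1]
cv2.imwrite(f"pics/w5z.png",cv2.resize(cv2.convertScaleAbs(f,alpha=1.4),None,fx=2.5,fy=5,interpolation=cv2.INTER_CUBIC))
s=cams.snapshot("side"); pickle.dump(s,open("pics/side5.pkl","wb"))
f=cv2.convertScaleAbs(s["frame"][150:265,295:425,::-1],alpha=1.5)
cv2.imwrite(f"pics/side5z.png",cv2.resize(f,None,fx=5,fy=5,interpolation=cv2.INTER_CUBIC))
E
```

```text
t 10.7 pos [ 0.5692 -0.1807  0.0851] ori [-1.7999e+02  3.0000e-02  1.7940e+01] F [-0.2 -0.2 -2.1] op 0.0241 j [  1.1  20.6 -19.6  -0.  -49.9 106.8]
shift cm [-0.04 -0.02  3.15] rotvec [-0.     0.001  0.001]
```

View pics/w5z.png

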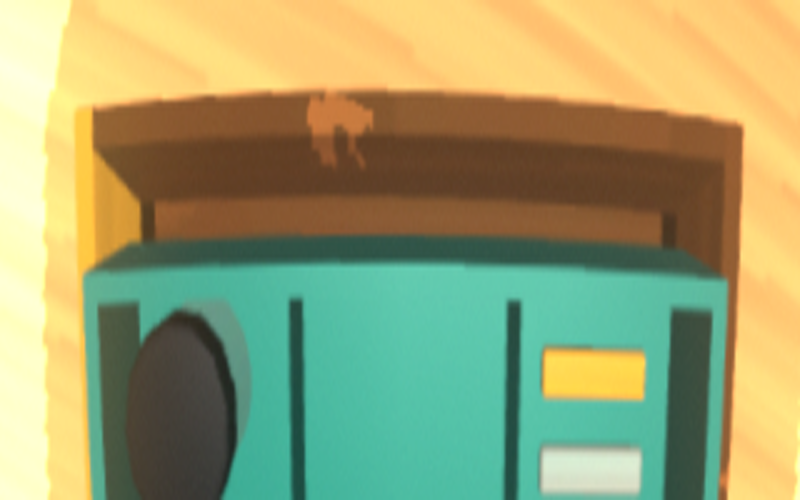

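View pics/side5z.png

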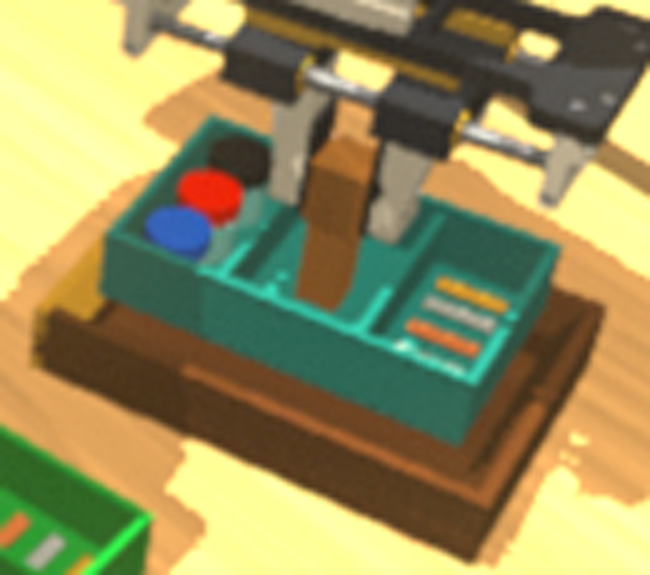

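```bash
python3 - <<'E'
from h import *; import pickle
T=lambda a:(np.array(a)+.5)/[2.5,5]-.5+[95,100]
p,y=[.5692,-.1807,.0851],17.94
s=pickle.load(open("pics/wrist5.pkl","rb")); R=Ro.from_euler('xyz',[180,0,y],degrees=True)
for nm,px,z,w in (("box",[(77,108),(742,125)],.034,70),("tray",[(87,273),(726,282)],.0725,50)):
    q=R.inv().apply(wcast(s,T(px),z)-p)*1000; d=q[1]-q[0]; c=q.mean(0)-[w,0,0]
    print(nm,c.round(1),np.linalg.norm(d).round(1),np.degrees(np.arctan2(d[0],d[1])).round(2))
s=pickle.load(open("pics/side5.pkl","rb"))
S=lambda a:(np.array(a)+.5)/5-.5+[295,150]
rep(cast(s,S([(212,118),(560,245),(468,388),(105,236)]),.0725),"tray side")
rep(cast(s,S([(193,148),(605,308),(484,505),(37,312)]),.034),"rim side")
E
```

```text
box [-1.9  1.5 51.1] 198.6 -0.69
tray [-1.8  0.3 12.6] 157.3 -0.41
tray side c [ 0.5623 -0.1838  0.0725] len 0.1565 0.1001 yaw brass dir 107.79 v 17.17
rim side c [ 0.5648 -0.1848  0.034 ] len 0.1947 0.1382 yaw brass dir 107.61 v 16.36
```

Request:
move_arm([
  [1, 0.05, 0.1, 0.2, 0, 0, 0],
  [1, 0.05, 0.1, 0.6, 0, 0, 0],
  [1, 0.05, 0.1, 1.0, 0, 0, 0],
  [1, 0.05, 0.1, 1.4, 0, 0, 0],
  [1, 0.05, 0.1, 1.8, 0, 0, 0],
  [1, 0.05, 0.1, 2.2, 0, 0, 0],
  [1, 0.05, 0.1, 2.5, 0, 0, 0],
  [1, 0.05, 0.1, 2.7, 0, 0, 0],
])

```text
clock: 11.8
tool_pos: [0.5701, -0.1815, 0.0583]
orientation: [-180.0, 0.0, 17.9]
force: [0.6, 0.1, -2.5]
opening: 0.0241
```

```bash
python3 - <<'E'
from h import *
plan([.5692,-.1815,.0536],17.9)
E
```

```text
t 11.8 pos [ 0.5701 -0.1815  0.0583] ori [-1.800e+02  1.000e-02  1.794e+01] F [ 0.6  0.1 -2.5] op 0.0241 j [  1.   22.5 -20.9   0.  -46.6 106.9]
shift cm [-0.09 -0.03  0.47] rotvec [-0.     0.     0.001]
```

Request:
move_arm([
  [1, 0, 0, 0.1, 0, 0, 0],
  [1, 0, 0, 0.2, 0, 0, 0],
  [1, 0, 0, 0.3, 0, 0, 0],
  [1, 0, 0, 0.35, 0, 0, 0],
  [1, 0, 0, 0.4, 0, 0, 0],
  [1, 0, 0, 0.45, 0, 0, 0],
  [1, 0, 0, 0.5, 0, 0, 0],
  [1, 0, 0, 0.5, 0, 0, 0],
])

```text
clock: 12.8
tool_pos: [0.5703, -0.1815, 0.0536]
orientation: [180.0, -0.0, 17.9]
force: [-0.2, -0.4, -2.7]
opening: 0.0239
```

```bash
python3 - <<'E'
from h import *
from plant import cams
import pickle
plan([.5692,-.1815,.0536],17.9)
s=cams.snapshot("wrist"); pickle.dump(s,open("pics/wrist6.pkl","wb"))
f=s["frame"][100:200,95:415,::-1]
cv2.imwrite(f"pics/w6z.png",cv2.resize(cv2.convertScaleAbs(f,alpha=1.4),None,fx=2.5,fy=5,interpolation=cv2.INTER_CUBIC))
E
```

```text
t 12.8 pos [ 0.5703 -0.1815  0.0536] ori [180.    -0.    17.95] F [-0.2 -0.4 -2.7] op 0.0239 j [  1.   22.8 -21.2   0.  -46.  106.9]
shift cm [-0.1  -0.04  0.  ] rotvec [ 0.    -0.     0.001]
```

View pics/w6z.png

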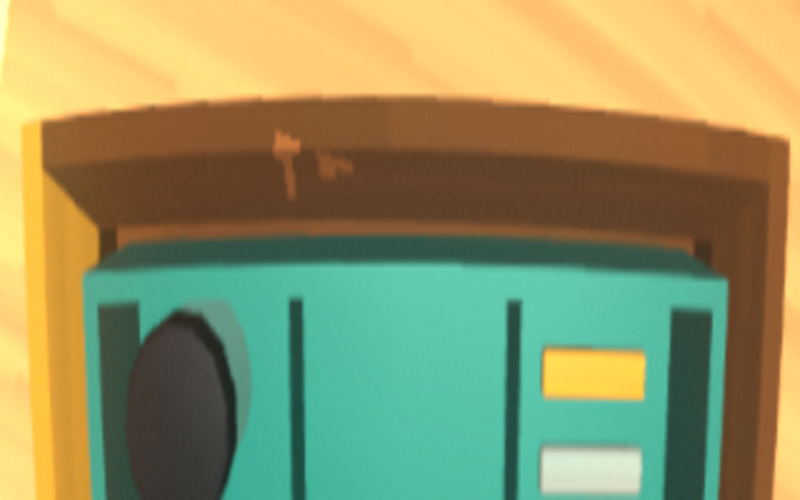

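The tray is centred in the box with its pots at the brass end (left). The force shows it is still hanging, so I'll lower it a little further.

Request:
move_arm([
  [1, 0, 0, 0.02, 0, 0, 0],
  [1, 0, 0, 0.05, 0, 0, 0],
  [1, 0, 0, 0.07, 0, 0, 0],
  [1, 0, 0, 0.1, 0, 0, 0],
  [1, 0, 0, 0.12, 0, 0, 0],
  [1, 0, 0, 0.15, 0, 0, 0],
  [1, 0, 0, 0.15, 0, 0, 0],
  [1, 0, 0, 0.15, 0, 0, 0],
])

```text
clock: 13.85
tool_pos: [0.5703, -0.1815, 0.0535]
orientation: [180.0, -0.0, 18.0]
force: [-4.9, 3.4, 12.0]
opening: 0.0236
```

Contact: +12 N with z holding steady, so it is seated. I'll ease off and open.

Request:
move_arm([
  [1, 0, 0, -0.07, 0, 0, 0],
  [1, 0, 0, -0.1, 0, 0, 0],
  [2.6, 0, 0, -0.1, 0, 0, 0],
  [3, 0, 0, -0.1, 0, 0, 0],
  [4, 0, 0, -0.1, 0, 0, 0],
  [6, 0, 0, -0.1, 0, 0, 0],
  [7, 0, 0, -0.1, 0, 0, 0],
  [7, 0, 0, -0.1, 0, 0, 0],
])

```text
clock: 14.85
tool_pos: [0.5703, -0.1815, 0.0531]
orientation: [180.0, -0.0, 17.9]
force: [-0.0, -0.9, 1.0]
opening: 0.0644
```

Request:
move_arm([
  [7, 0, 0, -0.5, 0, 0, 0],
  [7, 0, 0, -1.5, 0, 0, 0],
  [7, 0, 0, -3, 0, 0, 0],
  [7, 0, 0, -5, 0, 0, 0],
  [7, 0, 0, -7, 0, 0, 0],
  [7, 0, 0, -9, 0, 0, 0],
  [7, 0, 0, -11, 0, 0, 0],
  [7, 0, 0, -12, 0, 0, 0],
])

```text
clock: 15.85
tool_pos: [0.5709, -0.1816, 0.1754]
orientation: [179.9, -0.2, 18.0]
force: [0.4, 0.8, 0.0]
opening: 0.0702
```

```bash
python3 - <<'E'
from h import *
from plant import cams
import pickle
plan([.5692,-.1815,.0536],17.9)
for n in ("wrist","side","top"):
    s=cams.snapshot(n); pickle.dump(s,open(f"pics/{n}7.pkl","wb"))
    f=s["frame"][:,:,::-1]
    if n=="side": f=cv2.resize(f[150:265,295:425],None,fx=5,fy=5,interpolation=cv2.INTER_CUBIC)
    cv2.imwrite(f"pics/{n}7.png",cv2.convertScaleAbs(f,alpha=1.3))
E
```

```text
t 15.85 pos [ 0.5709 -0.1816  0.1754] ori [ 1.7994e+02 -1.5000e-01  1.7950e+01] F [0.4 0.8 0. ] op 0.0702 j [  1.   15.5 -13.5   0.  -60.8 106.9]
shift cm [-0.19 -0.07 12.18] rotvec [ 0.001 -0.003  0.001]
```

View pics/wrist7.png

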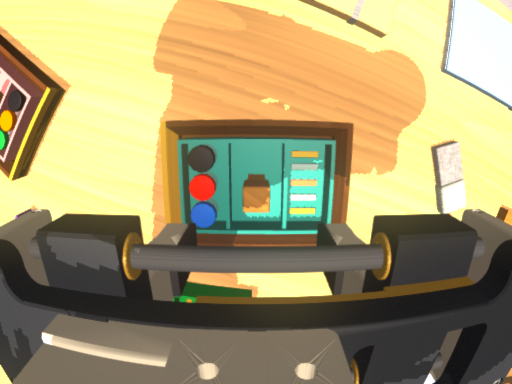

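View pics/side7.png

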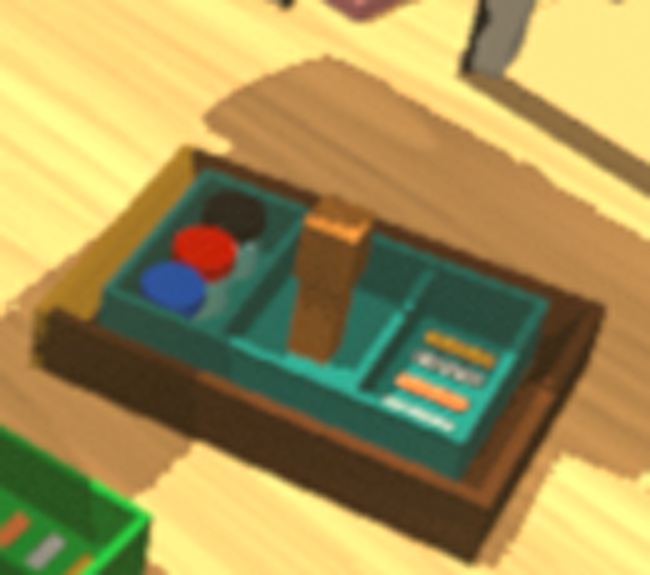

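```bash
python3 - <<'E'
from h import *; import pickle
s=pickle.load(open("pics/side7.pkl","rb"))
S=lambda a:(np.array(a)+.5)/5-.5+[295,150]
rep(cast(s,S([(208,170),(549,303),(462,442),(105,291)]),.041),"tray side")
from plant import job
E
```

```text
tray side c [ 0.5654 -0.1845  0.041 ] len 0.1577 0.0988 yaw brass dir 107.59 v 17.57
```

```bash
python3 - <<'E'
import cv2,pickle
a=[]
for n in (0,7):
    f=pickle.load(open(f"pics/side{n}.pkl","rb"))["frame"][180:265,295:425,::-1]
    a.append(cv2.resize(cv2.convertScaleAbs(f,alpha=1.5),None,fx=3,fy=3,interpolation=cv2.INTER_CUBIC))
cv2.imwrite("pics/cmp.png",cv2.hconcat(a))
E
```

```text
(no output)
```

View pics/cmp.png

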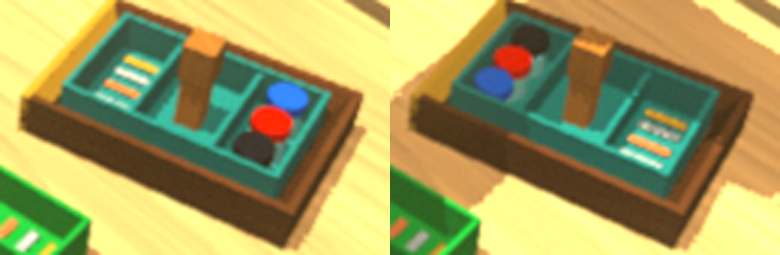

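The tray matches its original seating (centre within about 1 mm of the rim centre in the side view), it is level, and the pots are at the brass end. Handing in.

```bash
python3 -c "
from plant import job; print(job.close_job())"
```

```text
the job is handed in; nothing more can be done
None
```

I gripped the teal tray by its knob, lifted it about 62 mm, turned it half round above its box and lowered it back in with the ink pots at the brass end. Then I let go and backed off upwards. The job was handed in at about 16 s of the 38 s allowed. `close_job()` gives no verdict.

- **On the way:** before lowering, the wrist camera showed the tray about 4 mm and 1° off, so I corrected that first.
- **Seating:** as I lowered the last millimetre, the force went from about 2.7 N of hanging weight to 12 N of push from the floor. That was at the tool height of the original grasp.
- **Final pictures:** the side view puts the tray's centre within about 1 mm of the box's centre and its yaw within 0.1°. The tray's seating looks the same as at the start, and level. I judged height and levelness from the pictures and tool height; I did not measure tilt.
- **Disagreements:** while the tray was in the air, the side view put it 2–4 mm from where the wrist view did. I went mainly by the wrist view, and the tray went in without catching. At contact there was also a sideways force of about 6 N, which was gone once I let go.
- **Pink tray:** I never touched it, and the arm passed well above it. I did not measure its position again at the end.

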